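Gauge the groove depth in a pine rail and set the index

ROBOT

A 7-joint arm with a two-finger parallel gripper is mounted at the origin on the work surface. World frame = base frame: x ahead of the robot, y to its left, z up, the work surface at z = 0. Lengths are in m, angles in rad, forces in N, time in s.
With the tool pointing down it reaches from about 0.425 to 0.925 m from the base axis. Payload 6.8 kg.
Tool frame: the origin (TCP) lies midway between the tips of the shut fingers; the grasp point (between the pads) lies r.grip_point_offset behind it (r.grip_point_offset is the distance from the TCP to the grasp point, in m); z points along the fingers, y is the direction in which the jaws open and shut (so a half turn about z gives the same grasp; the last joint's range is limited). The gripper opens to 85 mm and grips with 20 to 120 N. Pads are 22 mm wide; open, the fingers measure 114 mm over their backs; the gripper's body (76 mm by 85 mm) begins 54 mm behind the grasp point. The pads swing forward as they close: fully open they stand 13 mm farther back than shut.
Start: joints at [1.185, 0.477, 0.022, 1.555, -0.011, 1.109, -0.083], TCP at [0.185, -0.649, 0.231] pointing down, gripper open.
Joint ranges: [-2.96, 2.96], [-0.34, 2.1], [-1.41, 1.46], [0.24, 2.44], [-1.37, 4.51], [0.17, 1.92], [-2.96, 2.96]. Speed limits (rad/s): [2.39, 2.39, 3.14, 3.14, 3.14, 3.14, 3.14].

INTERFACE

Orientations are given as a rotation vector (axis times angle).
In Python, from bench import r gives the robot as it stands. The module is installed in compiled form; this text tells all that it offers.
- The arm moves only by the tool play_rows, never from a script. Its argument "deltas" is a list of rows, each a list of 3 entries, a list of its own where there are three numbers: the finger opening in mm, from 0 to 85.4, then the shift along the tool's x, y, z in mm, then the turn, a rotation vector about the tool's x, y, z in rad. A call has 1 to 8 rows; each row is the pose to reach, as a shift and turn from the pose measured when the call began, along the tool's axes at that moment; what a row does not reach only later rows make up. A row lasts 1/8 s, in which the tool goes at most 62.5 mm and 10.7 degrees, less where a joint would pass 70% of its speed; a pose out of reach is approached as far as the arm can. A call with a gripper value outside its range is refused whole. The fingers move at their own pace and stop on an object; "squeeze" is the grip in N (left out, the last holds). Time passes only in rows, so rows that repeat a pose let the fingers close. It gives the time, the measured TCP pose, the force and the opening at its end, in the units of the state.
- r.get_obs(): the state, without advancing time (a new reading comes with each control period).
- r.grab_frame(name): name is "scene" or "top"; returns (picture, depth): 480x640x3 uint8, red, green, blue; 480x640 float32, m along the optical axis (not along the pixel's ray), 0 where there is no reading.
- r.camera_model(name): a dict with "mtx" (3x3 intrinsics, pixels), "rvec" (rotation vector, rad) and "tvec" (3), from world to camera coordinates, as OpenCV has them. Camera axes: x right, y down, z forward; pixel columns grow to the right and rows downward; lengths in m; the calibration is good to about 2 mm. A picture is of the moment at which its call begins. camera_model takes no time and is no camera call.
- r.hand_in(): hands the job in, once; it reports no verdict.
The state is a dict: "clock": time; "joints": joint angles; "qvel": joint speeds; "tau": joint torques, N m; "tcp_pos": TCP position; "orientation": TCP orientation; "contact_force": force on the tool from outside, world axes, zero at the start; "moment": the same for the moment, N m; "grip_width": finger opening in m.
Only numpy, scipy, OpenCV 4.12 (cv2) and the standard library are available. Lean on these libraries where they do the work, as an engineer would, in place of code of your own. Each camera call takes 0.05 s, during which the arm holds its last target. There are 200 camera calls.

TASK

Slide the carrier with the grooved pine rail along its bed until the groove is under the probe of the depth gauge, then press the gauge's round black pad down firmly, with about 15 N, until the foot sits flat on the wood and the sprung probe stands on the groove's floor; do not force it (stay below 26 N) and hold it there for a moment. Then leave the gauge down and slide the brass index down until its blade is level with the top of the reading rod, so that the depth can be read. Leave the other things on the bench alone.

Things in the scene. Friction and masses are not known exactly. Their poses are not given: they have to be found in the camera images.
- stand: Fixed gauging stand: plywood bed 150 x 370 x 10 mm (y from -240 to +130 mm) with two aluminium fences along y, 64 mm apart inside, tops 30 mm above the bench, and a 28 mm steel column at x = -70 mm, on the robot's side. Origin: on the bench top, straight below the probe's axis; z up, y along the bed.
- groove (a point): Middle of the groove, at the height of the carrier's top edge (30 mm above the bench), not at the rail's top, whose height is not known. The groove runs right across the rail along x, is 24 mm wide and 12 to 28 mm deep (unknown). The rail reaches 80 mm to -y and 120 mm to +y of this point. y along the bed, z up. It starts 45 to 105 mm on the -y side of the probe.
- push_end (a point): Middle of the -y end face of rail and carrier, 50 mm above the bench, 80 mm from the groove's middle; push here towards +y. They slide with about 2 to 5 N.
- foot (a point): Centre of the underside of the gauge's foot, a steel plate 60 x 60 x 12 mm with the probe through its middle, always level. Flat on the wood it is at the height of the rail's top. About this point the gauge head spans x = -95 to +30 mm, y = -30 to +69 mm, and z up to 128 mm; the sleeve on the column hangs 25 mm below it.
- pad_top (a point): Centre of the top of the round black press pad, 44 mm across, over the column: 70 mm from the probe's axis towards the robot, 90 mm above the foot. Pressing it moves the head straight down. The head is stiff and stays where it is left: about 4 N moves it, some 3 N more as the probe's spring yields; once the foot has landed, the force rises steeply.
- press_pad (a joint): How far the pad has sunk into the head under the press, in m: its own stiff spring gives 1 mm per 8 N (15 N: 0.002; 0.005 is its stop). Over 0.00325 (26 N) is too hard.
- gauge (a joint): How far the head has been pressed down, in m: 0 is the top (foot 132 mm above the bench), 0.075 the lower stop; it starts at 0 to 0.002. The foot meets the rail's top somewhere between 0.054 and 0.072.
- probe_tip (a point): Lower tip of the sprung probe, a 10 mm round steel pin, 48 mm below the foot when out. Pressed on, it slides up into the head (spring about 1 to 3 N) and springs back when free. If it lands on the face beside the groove, it vanishes wholly into the foot.
- plunger (a joint): How far the probe has been pushed up into the head, in m (0 out, 0.048 wholly in). With the foot flat, groove depth = 0.048 minus this.
- rod_top (a point): Centre of the top of the reading rod (16 mm round steel cap on a 10 mm rod), the upper end of the probe: it rises above the head exactly as the probe goes in; 66 mm above the foot when the probe is out.
- index_tip (a point): Top of the tip of the index's thin blade, which points at the rod and ends 11 mm from the rod's axis. This is to be level with the rod's top.
- index_top (a point): Centre of the flat top of the brass index block, 16 (x) x 34 (y) x 14 mm high, 41 mm from the rod's axis towards +y, as high as index_tip. It slides on an upright plate 30 mm wide, 62 to 67 mm from the rod's axis, whose top is 14 mm above the raised index. It stays where it is left; about 2 N on top moves it down; it can be pinched across x.
- index_slide (a joint): How far the index has been slid down on the head, in m: 0 is the top, 0.048 the bottom; it starts at 0 to 0.004. Level with the rod, it equals the groove depth.
- jar: Bystander: yellow jar with a black lid, 72 mm across, 85 mm high, origin under its centre.
- tin: Bystander: white tin, 90 mm across, 100 mm high, origin under its centre.
- offcut: Bystander: pine offcut 120 x 45 x 20 mm, lying flat, origin under its centre.
- workpiece: Loose grey carrier (60 wide in x, 200 long in y, 20 mm high) with a grooved pine rail, 54 mm wide and as long, fixed in it; together about 0.5 kg. Rails differ in thickness: the rail's top is 60 to 78 mm above the bench. The carrier lies on the bed between the fences, 2 mm play each side. Origin: middle of its underside; y along it, z up; the groove's middle is at y = -20 mm.
Mind the look-alikes: they are no part of the job. Leave any blue or pink look-alike of the workpiece alone.

How it is judged:
By the outcome, as a careful person would: the job done as asked, in the order asked, and still so for the second after the job is handed in, with the robot touching nothing.
It also fails if it takes over 54 s, if anything falls off the work surface, if the arm or the gripper's body presses on something with over 40 N, if the wrist force passes 120 N, or if a joint passes its speed limit or range.

## Working session

There is one attempt and no reset: what is moved stays moved. The work goes in short steps, Python scripts to look and compute and a tool call to move; the robot and the scene stay as the last step left them, time stands still between calls to the robot, and variables do not carry over. Pictures are saved under pics/ and viewed, about 8 in all and at most 12, crops included, and the job is handed in when it is done.

Besides the shell and the picture viewer there is one more tool, called after ">>>" as name(argument=value, ...) on one line, values as JSON. play_rows: Moves the arm, as the interface text tells. Its arguments: {"type":"object","properties":{"deltas":{"type":"array"},"squeeze":{"type":"number"}},"required":["deltas"]}

```bash
mkdir -p pics; cat > h.py <<'E'
import numpy as np, cv2
from bench import r
def cam(n):
    m=r.camera_model(n); K=np.array(m['mtx'],float); R=cv2.Rodrigues(np.array(m['rvec'],float))[0]; t=np.array(m['tvec'],float).ravel(); return K,R,t
def grab(n,f=None):
    p,d=r.grab_frame(n)
    if f: cv2.imwrite(f'pics/{f}.png',p[:,:,::-1]); np.savez(f'pics/{f}.npz',p=p,d=d)
    return p,d
def cloud(n,d):
    K,R,t=cam(n); v,u=np.mgrid[:d.shape[0],:d.shape[1]]
    c=np.stack([(u-K[0,2])/K[0,0]*d,(v-K[1,2])/K[1,1]*d,d],-1)
    w=(c-t)@R; w[d==0]=np.nan; return w
def proj(n,P):
    K,R,t=cam(n); c=np.atleast_2d(P)@R.T+t; q=c@K.T; return q[:,:2]/q[:,2:]
def tool():
    o=r.get_obs(); return np.array(o['tcp_pos']),cv2.Rodrigues(np.array(o['orientation'],float))[0],o
E
python3 - <<'E'
from h import *
for n in('scene','top'):
    p,d=grab(n,n+'0'); K,R,t=cam(n); print(n,(-R.T@t).round(3),K[0,0])
a=np.vstack([cv2.imread('pics/scene0.png'),cv2.imread('pics/top0.png')])
T,R,o=tool();print(T,R.round(2),r.grip_point_offset,o['grip_width'],o['clock'])
E
```

```text
scene [0.928 0.188 0.986] 456.45049343315605
top [ 0.37  -0.026  1.486] 479.4285003167474
[ 0.18496276 -0.64862736  0.2304109 ] [[ 0.96  0.27 -0.  ]
 [ 0.27 -0.96  0.  ]
 [-0.   -0.   -1.  ]] 0.0187 0.0854459625932947 0.1
```

View pics/scene0.png

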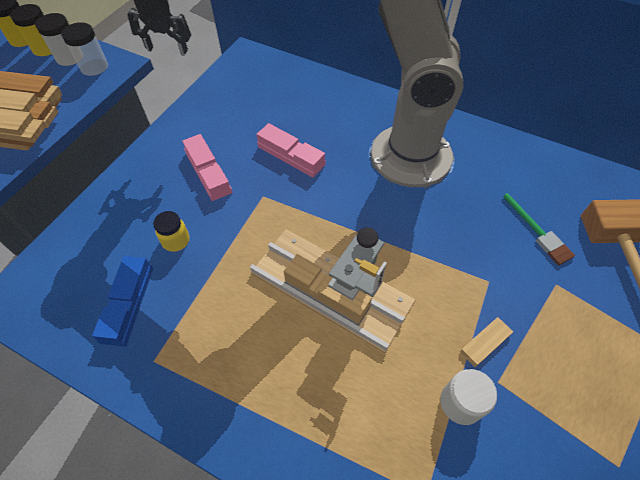

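View pics/top0.png

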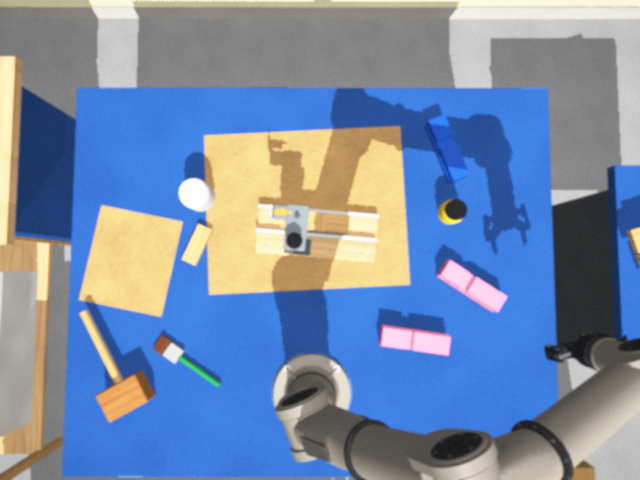

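```bash
python3 - <<'E'
from h import *
a=cv2.imread('pics/top0.png')[190:275,245:390]; b=cv2.imread('pics/scene0.png')[215:360,240:425]
a=cv2.resize(a,(800,469),interpolation=2);b=cv2.resize(b,(765,600),interpolation=2)
cv2.imwrite('pics/c1.png',cv2.resize(a,(800,469)));cv2.imwrite('pics/c2.png',b)
z=np.load('pics/top0.npz');w=cloud('top',z['d'])
for v in range(200,265,3): print(v,[tuple((w[v,u]*1000).round().astype(int)) if z['d'][v,u] else 0 for u in (262,275,284,295,304,315,335,355,372)])
E
```

```text
200 [(np.int64(588), np.int64(156), np.int64(1)), (np.int64(587), np.int64(115), np.int64(5)), (np.int64(588), np.int64(88), np.int64(1)), (np.int64(587), np.int64(53), np.int64(3)), (np.int64(588), np.int64(25), np.int64(-1)), (np.int64(588), np.int64(-9), np.int64(0)), (np.int64(588), np.int64(-72), np.int64(0)), (np.int64(588), np.int64(-134), np.int64(0)), (np.int64(587), np.int64(-187), np.int64(5))]
203 [(np.int64(578), np.int64(156), np.int64(2)), (np.int64(578), np.int64(116), np.int64(2)), (np.int64(579), np.int64(88), np.int64(-4)), (np.int64(579), np.int64(53), np.int64(-1)), (np.int64(579), np.int64(25), np.int64(-2)), (np.int64(579), np.int64(-9), np.int64(-2)), (np.int64(579), np.int64(-72), np.int64(0)), (np.int64(579), np.int64(-134), np.int64(-4)), (np.int64(579), np.int64(-187), np.int64(-1))]
206 [(np.int64(565), np.int64(153), np.int64(28)), (np.int64(544), np.int64(98), np.int64(186)), (np.int64(544), np.int64(74), np.int64(184)), (np.int64(544), np.int64(43), np.int64(188)), (np.int64(543), np.int64(19), np.int64(192)), (np.int64(569), np.int64(-9), np.int64(-2)
[... 7273 characters left out ...]
, np.int64(-3)), (np.int64(401), np.int64(86), np.int64(1)), (np.int64(401), np.int64(52), np.int64(2)), (np.int64(401), np.int64(24), np.int64(5)), (np.int64(401), np.int64(-9), np.int64(-2)), (np.int64(401), np.int64(-71), np.int64(0)), (np.int64(401), np.int64(-133), np.int64(4)), (np.int64(401), np.int64(-186), np.int64(3))]
263 [(np.int64(391), np.int64(154), np.int64(2)), 0, (np.int64(391), np.int64(86), np.int64(0)), (np.int64(391), np.int64(52), np.int64(1)), (np.int64(391), np.int64(25), np.int64(-2)), (np.int64(392), np.int64(-9), np.int64(-6)), (np.int64(392), np.int64(-71), np.int64(-1)), (np.int64(392), np.int64(-133), np.int64(-4)), (np.int64(392), np.int64(-185), np.int64(6))]
```

View pics/c1.png

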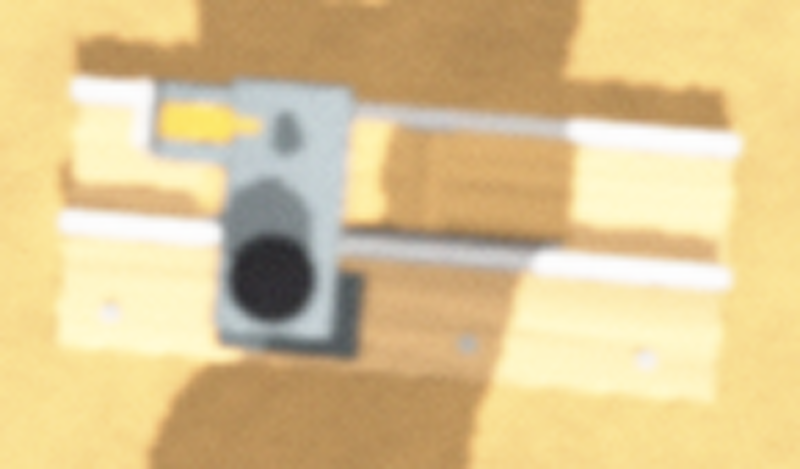

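View pics/c2.png

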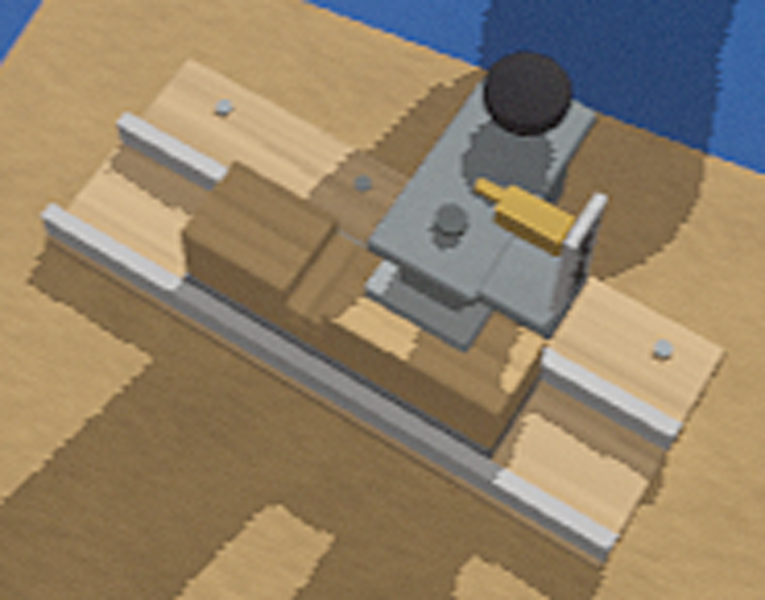

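```bash
cat >> h.py <<'E'
def ray(n,uv,z):
    K,R,t=cam(n); C=-R.T@t; d=R.T@np.linalg.inv(K)@np.array([*uv,1.]); return C+d*(z-C[2])/d[2]
E
python3 - <<'E'
from h import *
T=lambda u,v:(245+u/5.517-.4,190+v/5.517-.4)
S=lambda u,v:(240+u/4.135-.4,215+v/4.138-.4)
def pr(l,p):print(l,(p*1000).round(1))
pr('pad T',ray('top',T(271,277),.222));pr('rod T',ray('top',T(287,131),.198))
pr('pad S',ray('scene',S(527,93),.222));pr('rod S',ray('scene',S(451,217),.198))
for c in[(57,345),(715,400)]:pr('bed T',ray('top',T(*c),.01))
for c in[(72,88),(740,143),(62,222),(732,278)]:pr('fence T',ray('top',T(*c),.03))
for c in[(190,60),(724,352)]:pr('bed S',ray('scene',S(*c),.01))
for c in[(42,210),(615,548),(120,120),(680,430)]:pr('fence S',ray('scene',S(*c),.03))
for z in(.066,.072,.078):
  for c in[(237,160),(336,231),(287,289),(185,230),(368,245),(318,318)]:pr(('rail S',z),ray('scene',S(*c),z))
E
```

```text
pad T [449.4  44.4 222. ]
rod T [522.6  38.2 198. ]
pad S [452.   44.6 222. ]
rod S [517.5  36.9 198. ]
bed T [424.6 175.4  10. ]
bed T [ 394.2 -191.5   10. ]
fence T [566.3 165.9  30. ]
fence T [ 535.9 -204.1   30. ]
fence T [491.8 170.6  30. ]
fence T [ 461.1 -199.1   30. ]
bed S [ 394.1 -191.    10. ]
bed S [426.7 175.1  10. ]
fence S [ 535.  -207.3   30. ]
fence S [567.9 165.5  30. ]
fence S [ 461.6 -198.8   30. ]
fence S [491.1 171.   30. ]
('rail S', 0.066) [ 471.4 -111.8   66. ]
('rail S', 0.066) [486.  -41.1  66. ]
('rail S', 0.066) [530.  -48.2  66. ]
('rail S', 0.066) [ 524.  -115.5   66. ]
('rail S', 0.066) [485.7 -21.4  66. ]
('rail S', 0.066) [537.6 -25.2  66. ]
('rail S', 0.072) [ 474.4 -109.8   72. ]
('rail S', 0.072) [488.9 -39.6  72. ]
('rail S', 0.072) [532.6 -46.7  72. ]
('rail S', 0.072) [ 526.6 -113.5   72. ]
('rail S', 0.072) [488.5 -20.   72. ]
('rail S', 0.072) [540.1 -23.8  72. ]
('rail S', 0.078) [ 477.4 -107.9   78. ]
('rail S', 0.078) [491.8 -38.1  78. ]
('rail S', 0.078) [535.2 -45.1  78. ]
('rail S', 0.078) [ 529.3 -111.5   78. ]
('rail S', 0.078) [491.4 -18.7  78. ]
('rail S', 0.078) [542.7 -22.4  78. ]
```

```bash
cat >> h.py <<'E'
O=np.array([.519,.038,0]); XH=np.array([.9966,-.0825,0]); YH=np.array([.0825,.9966,0])
def W(x,y,z): return O+XH*x+YH*y+np.array([0,0,z])
def L(p): q=np.array(p)-O; return np.array([q@XH,q@YH,q[2]])
RT=np.column_stack([YH,XH,[0,0,-1]])
def go(x,y,z):
    T,R,o=tool(); d=R.T@(W(x,y,z)-T)*1000; rv=cv2.Rodrigues(R.T@RT)[0].ravel()
    print('t',o['clock'],'local mm',(L(T)*1000).round(1),'F',np.round(o['contact_force'],2),'w',round(o['grip_width'],4)); print('delta',d.round(1),rv.round(3))
E
python3 - <<'E'
from h import *
print(np.linalg.det(RT));go(0,-175,.2)
E
```

```text
1.00001781
t 0.1 local mm [-276.3 -711.9  230.4] F [ 0.57 -0.71  0.28] w 0.0854
delta [-61210.4 163187.7   -231.8] [-2.00e-03 -1.00e-03 -1.21e+00]
```

```bash
sed -i 's|^def W.*|def W(x,y,z): return O+XH*x/1000+YH*y/1000+np.array([0,0,z/1000])|' h.py
python3 - <<'E'
from h import *
go(0,-175,200)
E
```

```text
t 0.1 local mm [-276.3 -711.9  230.4] F [ 0.57 -0.71  0.28] w 0.0854
delta [ 447.8 -404.9   31. ] [-2.00e-03 -1.00e-03 -1.21e+00]
```

>>> play_rows(deltas=[[0,[45,-40,0],[0,0,-0.15]],[0,[90,-80,0],[0,0,-0.3]],[0,[134,-121,0],[0,0,-0.45]],[0,[178,-161,0],[0,0,-0.6]],[0,[222,-201,0],[0,0,-0.75]],[0,[266,-241,0],[0,0,-0.9]],[0,[310,-281,0],[0,0,-1.05]],[0,[354,-321,0],[0,0,-1.21]]])

```text
clock: 1.1
tcp_pos: [0.4379, -0.2411, 0.2309]
orientation: [-2.305, -2.132, -0.001]
contact_force: [0.9, -1.2, -0.2]
grip_width: -0.0002
```

```bash
python3 - <<'E'
from h import *
go(0,-175,200);go(0,-175,55)
E
```

```text
t 1.1 local mm [ -57.8 -284.9  230.9] F [ 0.9  -1.15 -0.22] w -0.0002
delta [109.5  58.3  31. ] [-0.001 -0.001  0.005]
t 1.1 local mm [ -57.8 -284.9  230.9] F [ 0.9  -1.15 -0.22] w -0.0002
delta [109.4  58.5 176. ] [-0.001 -0.001  0.005]
```

>>> play_rows(deltas=[[0,[40,30,20],[0,0,0]],[0,[80,58,30],[0,0,0.005]],[0,[109,58,70],[0,0,0.005]],[0,[109,58,120],[0,0,0.005]],[0,[109,58,160],[0,0,0.005]],[0,[109,58,176],[0,0,0.005]],[0,[109,58,176],[0,0,0.005]],[0,[109,58,176],[0,0,0.005]]])

```text
clock: 2.1
tcp_pos: [0.5053, -0.137, 0.0564]
orientation: [2.312, 2.127, 0.003]
contact_force: [0.3, 0.0, -0.2]
grip_width: 0.0001
```

```bash
python3 - <<'E'
from h import *
go(0,-160,55)
p,d=grab('scene','s2'); cv2.imwrite('pics/c3.png',cv2.resize(cv2.imread('pics/s2.png')[200:360,220:430],(788,600),interpolation=2))
E
```

```text
t 2.1 local mm [   0.7 -175.6   56.4] F [ 0.32  0.05 -0.16] w 0.0001
delta [15.6 -0.8  1.4] [ 0.002 -0.001 -0.001]
```

View pics/c3.png

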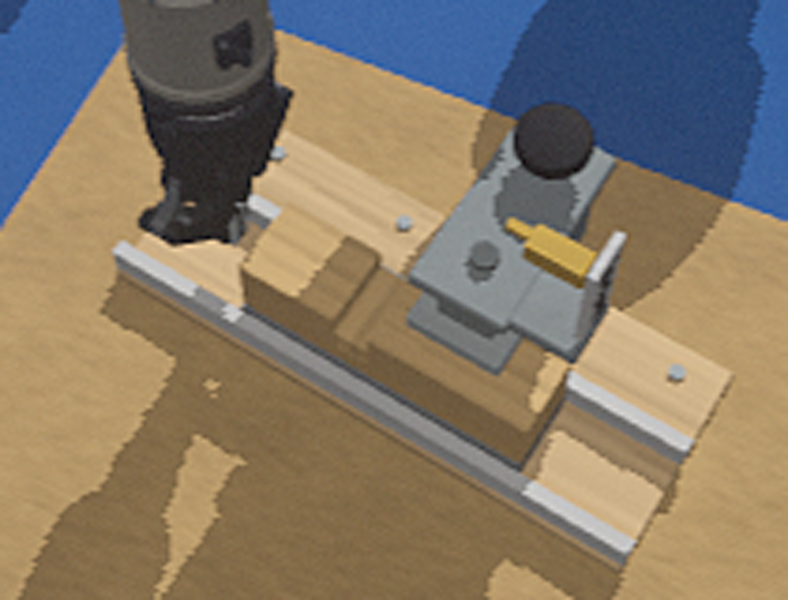

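The shut fingers (crop ~190,220) stand at the -y end between the fences, clear of the carrier. I'll advance and feel for contact.

>>> play_rows(deltas=[[0,[4,0,1],[0,0,0]],[0,[8,0,1],[0,0,0]],[0,[12,0,1],[0,0,0]],[0,[16,0,1],[0,0,0]],[0,[20,0,1],[0,0,0]],[0,[24,0,1],[0,0,0]]])

```text
clock: 2.9
tcp_pos: [0.5074, -0.1138, 0.0556]
orientation: [2.312, 2.125, 0.002]
contact_force: [-0.8, -4.3, 2.1]
grip_width: -0.0
```

>>> play_rows(deltas=[[0,[6,0,0],[0,0,0]],[0,[12,0,0],[0,0,0]],[0,[18,0,0],[0,0,0]],[0,[24,0,0],[0,0,0]],[0,[30,0,0],[0,0,0]],[0,[36,0,0],[0,0,0]],[0,[42,0,0],[0,0,0]],[0,[42,0,0],[0,0,0]]])

```text
clock: 3.9
tcp_pos: [0.511, -0.0705, 0.0555]
orientation: [2.311, 2.127, 0.004]
contact_force: [0.2, -0.6, 0.2]
grip_width: 0.0
```

```bash
python3 - <<'E'
from h import *
go(0,-91,55)
p,d=grab('scene','s3')
for n in('scene','top'):
  d=grab(n,'q'+n)[1]; w=cloud(n,d); q=(w-O); xl=q@XH*1e3; yl=q@YH*1e3; z=w[...,2]*1e3
  for y in range(-130,-20,4):
    m=(abs(xl-10)<8)&(abs(yl-y)<2)&(z<100)&(z>20)
    print(y,m.sum(),np.median(z[m]).round(1) if m.sum() else '',end=' | ')
  print()
cv2.imwrite('pics/c4.png',cv2.resize(cv2.imread('pics/s3.png')[200:360,220:430],(788,600),interpolation=2))
E
```

```text
t 3.9 local mm [   0.9 -108.8   55.5] F [ 0.2  -0.58  0.2 ] w 0.0
delta [17.8 -0.9  0.6] [ 0.002 -0.001 -0.   ]
-130 0  | -126 0  | -122 0  | -118 0  | -114 0  | -110 0  | -106 2 70.6 | -102 15 76.5 | -98 11 78.4 | -94 14 77.2 | -90 10 77.5 | -86 11 77.8 | -82 12 76.5 | -78 11 77.1 | -74 11 78.0 | -70 13 77.1 | -66 12 78.2 | -62 9 77.5 | -58 13 78.4 | -54 10 76.9 | -50 11 77.4 | -46 10 76.8 | -42 12 77.0 | -38 10 77.0 | -34 12 77.2 | -30 21 68.5 | -26 13 61.7 | -22 11 61.5 | 
-130 0  | -126 0  | -122 0  | -118 0  | -114 0  | -110 0  | -106 0  | -102 0  | -98 0  | -94 0  | -90 0  | -86 0  | -82 0  | -78 0  | -74 0  | -70 0  | -66 0  | -62 3 78.4 | -58 10 77.3 | -54 8 75.8 | -50 7 75.4 | -46 9 77.8 | -42 6 75.1 | -38 5 74.6 | -34 10 78.0 | -30 5 59.8 | -26 0  | -22 0  |
```

View pics/c4.png

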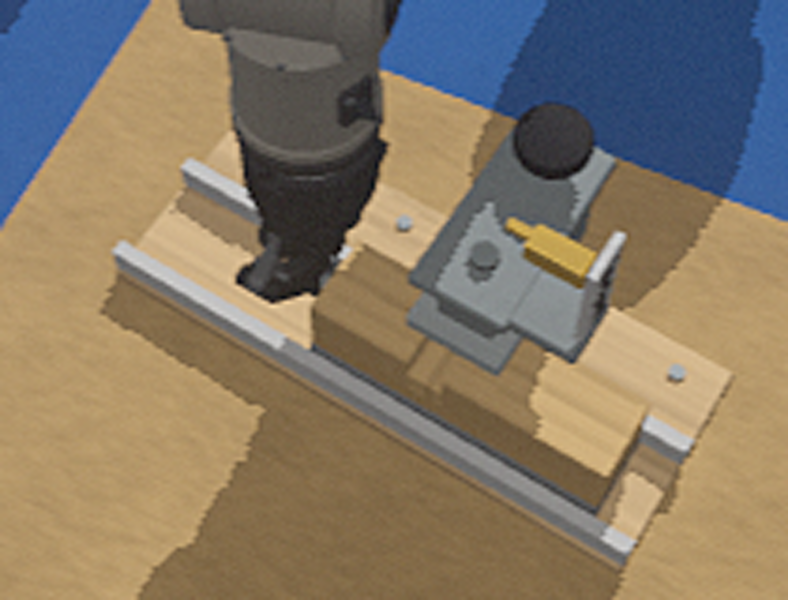

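The carrier moved with the fingers; the groove's visible edge gives its centre at about −19 mm and the finger position gives −18. I'll push 18 more, then back off and check.

>>> play_rows(deltas=[[0,[4,0,0],[0,0,0]],[0,[8,0,0],[0,0,0]],[0,[12,0,0],[0,0,0]],[0,[16,0,0],[0,0,0]],[0,[18,0,0],[0,0,0]],[0,[18,0,0],[0,0,0]]])

```text
clock: 4.8
tcp_pos: [0.5123, -0.0525, 0.0555]
orientation: [2.311, 2.127, 0.004]
contact_force: [-0.0, -0.8, -0.5]
grip_width: -0.0001
```

>>> play_rows(deltas=[[0,[-20,0,0],[0,0,0]],[0,[-40,0,0],[0,0,0]],[0,[-60,0,-20],[0,0,0]],[0,[-80,0,-60],[0,0,0]],[0,[-80,0,-110],[0,0,0]],[0,[-80,0,-160],[0,0,0]],[0,[-80,0,-210],[0,0,0]],[0,[-80,0,-210],[0,0,0]]])

```text
clock: 5.8
tcp_pos: [0.508, -0.132, 0.2697]
orientation: [2.306, 2.123, 0.012]
contact_force: [0.5, -0.1, -0.2]
grip_width: 0.0002
```

```bash
python3 - <<'E'
from h import *
go(-70,-100,270);go(-70,0,270);go(-70,0,235)
for n in('scene','top'):
  d=grab(n,'r'+n)[1]; w=cloud(n,d); q=(w-O); xl=q@XH*1e3; yl=q@YH*1e3; z=w[...,2]*1e3
  for y in range(-106,18,4):
    m=(abs(xl-16)<14)&(abs(yl-y)<2)&(z<100)&(z>20)
    print(y,m.sum(),np.median(z[m]).round(1) if m.sum() else '',end=' | ')
  print()
  for nm,(x,y) in dict(pad=(-70,0)).items():
    m=(np.hypot(xl-x,yl-y)<30)&(z>210)&(z<235); print(nm,m.sum(),np.median(xl[m]),np.median(yl[m]),np.median(z[m]))
cv2.imwrite('pics/c5.png',cv2.resize(cv2.imread('pics/rscene.png')[200:360,220:430],(788,600),interpolation=2))
E
```

```text
t 5.8 local mm [   3.1 -170.3  269.7] F [ 0.52 -0.1  -0.23] w 0.0002
delta [ 70.3 -73.   -1.1] [ 0.01  -0.001  0.   ]
t 5.8 local mm [   3.1 -170.3  269.7] F [ 0.52 -0.1  -0.23] w 0.0002
delta [170.3 -73.   -1. ] [ 0.01  -0.001  0.   ]
t 5.8 local mm [   3.1 -170.3  269.7] F [ 0.52 -0.1  -0.23] w 0.0002
delta [170.3 -73.4  34. ] [ 0.01  -0.001  0.   ]
-106 1 30.2 | -102 1 30.0 | -98 0  | -94 0  | -90 1 22.9 | -86 0  | -82 1 76.2 | -78 31 75.0 | -74 36 66.8 | -70 32 71.5 | -66 37 75.2 | -62 36 73.2 | -58 28 71.8 | -54 35 73.1 | -50 38 73.0 | -46 33 73.3 | -42 31 71.1 | -38 35 74.9 | -34 32 68.5 | -30 36 69.7 | -26 29 75.8 | -22 39 70.5 | -18 30 76.2 | -14 48 68.4 | -10 26 59.6 | -6 36 59.4 | -2 26 59.3 | 2 32 57.4 | 6 29 59.5 | 10 18 43.5 | 14 35 74.1 | 
pad 350 -68.83566038812177 1.3084622066676046 220.0906481366084
-106 0  | -102 0  | -98 0  | -94 0  | -90 0  | -86 0  | -82 1 79.4 | -78 13 78.5 | -74 9 75.2 | -70 11 78.2 | -66 13 76.3 | -62 8 76.5 | -58 12 76.0 | -54 13 75.6 | -50 10 75.9 | -46 15 77.5 | -42 11 76.3 | -38 9 78.5 | -34 12 74.9 | -30 9 77.2 | -26 0  | -22 0  | -18 0  | -14 0  | -10 0  | -6 0  | -2 0  | 2 0  | 6 0  | 10 0  | 14 0  | 
pad 213 -70.14019696691187 -0.6021824915284522 219.65721912270863
```

View pics/c5.png

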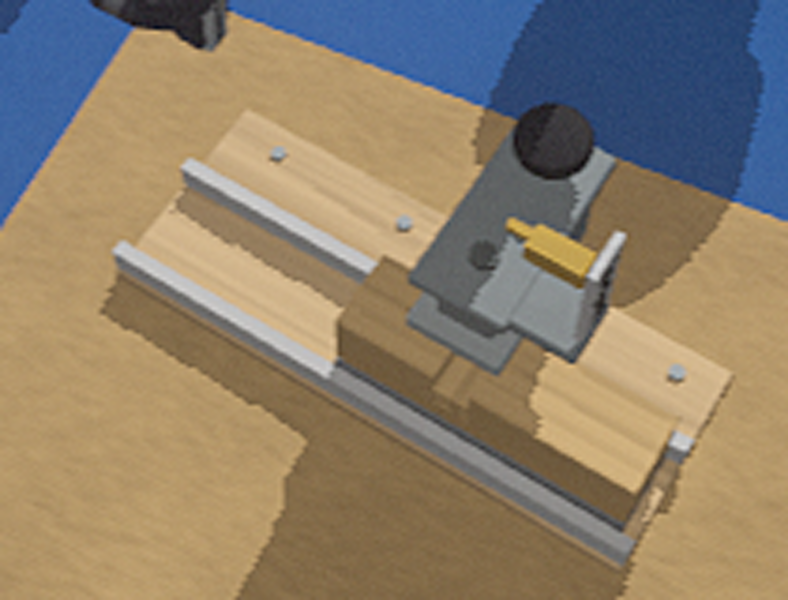

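Groove at −13…+11 mm about the probe axis, so centred within 1–2 mm; end face at −80. Next, go above the pad.

>>> play_rows(deltas=[[0,[20,-36,-15],[0,0,0]],[0,[50,-73,-15],[0.01,0,0]],[0,[90,-73,-15],[0.01,0,0]],[0,[130,-73,-15],[0.01,0,0]],[0,[170,-73,-10],[0.01,0,0]],[0,[170,-73,10],[0.01,0,0]],[0,[170,-73,28],[0.01,0,0]],[0,[170,-73,34],[0.01,0,0]]])

```text
clock: 6.9
tcp_pos: [0.4451, 0.0434, 0.2292]
orientation: [-2.303, -2.122, 0.011]
contact_force: [0.2, -0.5, 0.0]
grip_width: -0.0001
```

```bash
python3 - <<'E'
from h import *
go(-70,0,222)
E
```

```text
t 6.9 local mm [-74.1  -0.7 229.2] F [ 0.23 -0.5   0.02] w -0.0001
delta [0.7 4.2 7.2] [-0.012 -0.001  0.001]
```

>>> play_rows(deltas=[[0,[0,4,2],[-0.012,0,0]],[0,[0,4,4],[-0.012,0,0]],[0,[0,4,8],[-0.012,0,0]],[0,[0,4,12],[-0.012,0,0]],[0,[0,4,16],[-0.012,0,0]],[0,[0,4,20],[-0.012,0,0]]])

```text
clock: 7.65
tcp_pos: [0.4493, 0.0431, 0.2092]
orientation: [-2.31, -2.129, -0.003]
contact_force: [0.1, -0.0, 4.2]
grip_width: -0.0005
```

```bash
python3 - <<'E'
from h import *
go(-70,0,172)
E
```

```text
t 7.65 local mm [-69.9  -0.7 209.2] F [ 0.09 -0.03  4.17] w -0.0005
delta [ 0.6 -0.1 37.2] [ 0.001 -0.001  0.001]
```

>>> play_rows(deltas=[[0,[0,0,4],[0,0,0]],[0,[0,0,8],[0,0,0]],[0,[0,0,12],[0,0,0]],[0,[0,0,16],[0,0,0]],[0,[0,0,20],[0,0,0]],[0,[0,0,24],[0,0,0]],[0,[0,0,28],[0,0,0]],[0,[0,0,32],[0,0,0]]])

```text
clock: 8.65
tcp_pos: [0.4493, 0.0432, 0.1772]
orientation: [2.31, 2.129, 0.003]
contact_force: [-2.2, -1.0, 6.9]
grip_width: 0.0001
```

>>> play_rows(deltas=[[0,[0,0,1.5],[0,0,0]],[0,[0,0,3],[0,0,0]],[0,[0,0,4],[0,0,0]],[0,[0,0,5],[0,0,0]]])

```text
clock: 9.15
tcp_pos: [0.4493, 0.0431, 0.1722]
orientation: [2.31, 2.129, 0.002]
contact_force: [-1.9, -0.4, 5.6]
grip_width: 0.0001
```

>>> play_rows(deltas=[[0,[0,0,1],[0,0,0]],[0,[0,0,2],[0,0,0]],[0,[0,0,3],[0,0,0]],[0,[0,0,3],[0,0,0]]])

```text
clock: 9.65
tcp_pos: [0.4493, 0.0431, 0.1691]
orientation: [2.31, 2.129, 0.002]
contact_force: [-0.7, -1.0, 5.2]
grip_width: -0.0003
```

>>> play_rows(deltas=[[0,[0,0,0.7],[0,0,0]],[0,[0,0,1.4],[0,0,0]],[0,[0,0,1.4],[0,0,0]]])

```text
clock: 10.02
tcp_pos: [0.4493, 0.0431, 0.1677]
orientation: [2.31, 2.128, 0.002]
contact_force: [-0.6, -0.1, 6.0]
grip_width: 0.0004
```

>>> play_rows(deltas=[[0,[0,0,0.6],[0,0,0]],[0,[0,0,1.2],[0,0,0]],[0,[0,0,1.2],[0,0,0]]])

```text
clock: 10.4
tcp_pos: [0.4493, 0.0431, 0.1666]
orientation: [2.31, 2.128, 0.002]
contact_force: [-1.3, -0.4, 6.3]
grip_width: 0.0001
```

>>> play_rows(deltas=[[0,[0,0,0.6],[0,0,0]],[0,[0,0,0.6],[0,0,0]]])

```text
clock: 10.65
tcp_pos: [0.4493, 0.0431, 0.1663]
orientation: [2.31, 2.128, 0.001]
contact_force: [-2.7, -1.5, 9.3]
grip_width: 0.0
```

>>> play_rows(deltas=[[0,[0,0,0.5],[0,0,0]],[0,[0,0,0.5],[0,0,0]]])

```text
clock: 10.9
tcp_pos: [0.4493, 0.0432, 0.1661]
orientation: [2.31, 2.128, 0.001]
contact_force: [-2.1, -0.7, 11.0]
grip_width: 0.0001
```

>>> play_rows(deltas=[[0,[0,0,0.8],[0,0,0]],[0,[0,0,0.8],[0,0,0]]])

```text
clock: 11.15
tcp_pos: [0.4493, 0.0432, 0.1658]
orientation: [2.31, 2.128, 0.0]
contact_force: [-4.2, -1.2, 13.0]
grip_width: 0.0002
```

>>> play_rows(deltas=[[0,[0,0,0.9],[0,0,0]],[0,[0,0,0.9],[0,0,0]]])

```text
clock: 11.4
tcp_pos: [0.4493, 0.0432, 0.1656]
orientation: [2.309, 2.127, -0.0]
contact_force: [-4.4, -2.2, 14.3]
grip_width: -0.0
```

>>> play_rows(deltas=[[0,[0,0,1.0],[0,0,0]],[0,[0,0,1.0],[0,0,0]],[0,[0,0,1.0],[0,0,0]],[0,[0,0,1.0],[0,0,0]],[0,[0,0,1.0],[0,0,0]],[0,[0,0,1.0],[0,0,0]],[0,[0,0,1.0],[0,0,0]],[0,[0,0,1.0],[0,0,0]]])

```text
clock: 12.4
tcp_pos: [0.4493, 0.0432, 0.1654]
orientation: [2.309, 2.127, -0.001]
contact_force: [-4.8, -1.7, 15.8]
grip_width: 0.0001
```

>>> play_rows(deltas=[[0,[0,0,-1],[0,0,0]],[0,[0,0,-4],[0,0,0]],[0,[0,0,-25],[0,0,0]],[0,[0,0,-60],[0,0,0]],[0,[0,0,-100],[0,0,0]],[0,[-40,0,-100],[0,0,0]],[0,[-90,0,-100],[0,0,0]],[0,[-120,0,-100],[0,0,0]]])

```text
clock: 13.4
tcp_pos: [0.4385, -0.0785, 0.2651]
orientation: [2.312, 2.125, -0.003]
contact_force: [0.3, 0.3, -0.6]
grip_width: -0.0
```

```bash
python3 - <<'E'
from h import *
go(0,41,240)
for n in('scene','top'):
  d=grab(n,'g'+n)[1]; w=cloud(n,d); q=(w-O); xl=q@XH*1e3; yl=q@YH*1e3; z=w[...,2]*1e3
  for nm,(x,y,rr,lo) in dict(pad=(-70,0,15,140),rod=(0,0,6,130),index=(0,41,8,130),blade=(0,18,3,130),head=(-30,0,10,110),rail=(0,-60,10,50)).items():
    m=(np.hypot(xl-x,yl-y)<rr)&(z>lo)&(z<235); print(n,nm,m.sum(),np.median(z[m]).round(1),np.percentile(z[m],[10,90]).round(1))
  a=cv2.resize(cv2.imread(f'pics/g{n}.png')[(slice(215,315),slice(290,410)) if n=='scene' else (slice(190,260),slice(255,339))],(720,600),interpolation=2);cv2.imwrite(f'pics/c6{n}.png',a)
E
```

```text
t 13.4 local mm [ -70.7 -122.8  265.1] F [ 0.34  0.28 -0.56] w -0.0
delta [164.   70.3  24.7] [ 0.     0.002 -0.002]
scene pad 139 167.5 [165.7 168.9]
scene rod 66 158.5 [138.  174.7]
scene index 106 179.8 [136.1 189.1]
scene blade 13 140.0 [136.4 189.4]
scene head 37 137.3 [135.3 139.8]
scene rail 57 77.5 [74.9 79.2]
top pad 94 166.7 [162.5 171.1]
top rod 16 173.2 [151.6 177.2]
top index 31 186.1 [137.6 191. ]
top blade 8 163.6 [135.9 191.2]
top head 39 137.2 [133.3 140.2]
top rail 37 75.4 [72.9 79.6]
```

View pics/c6scene.png

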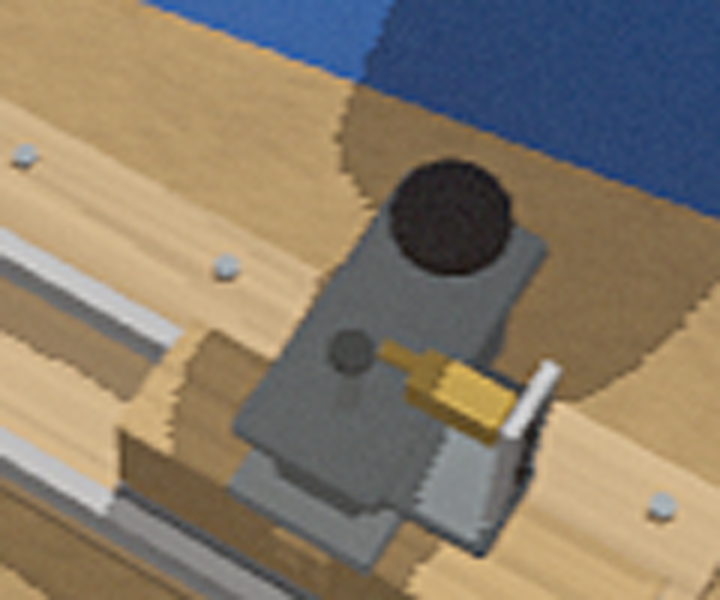

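```bash
cat > meas.py <<'E'
from h import *
def meas(N=12):
  for n in('scene','top'):
    d=np.mean([r.grab_frame(n)[1] for _ in range(N)],0); w=cloud(n,d); q=(w-O); xl=q@XH*1e3; yl=q@YH*1e3; z=w[...,2]*1e3
    def st(nm,m):
        v=np.sort(z[m]); print(n,nm,m.sum(),'med',np.median(v).round(2),'sd',v.std().round(2), 'xy',xl[m].mean().round(1),yl[m].mean().round(1))
    st('rod',(np.hypot(xl,yl)<8)&(z>167)&(z<182))
    st('rodcore',(np.hypot(xl,yl)<5.5)&(z>167)&(z<182))
    st('index',(abs(xl)<6)&(abs(yl-41)<14)&(z>160)&(z<200))
    st('blade',(abs(xl)<6)&(abs(yl-17)<5)&(z>160)&(z<200))
    st('pad',(np.hypot(xl+70,yl)<15)&(z>155)&(z<180))
    st('head',(np.hypot(xl+30,yl)<10)&(z>125)&(z<150))
    st('rail',(abs(xl)<20)&(abs(yl+55)<17)&(z>60)&(z<90))
E
python3 -c "
from meas import *
meas()"
```

```text
scene rod 45 med 174.11 sd 1.06 xy -0.2 0.3
scene rodcore 18 med 174.23 sd 0.36 xy 0.4 -0.1
scene index 89 med 188.19 sd 3.19 xy 0.8 40.8
scene blade 18 med 188.19 sd 0.99 xy -1.2 16.9
scene pad 139 med 167.2 sd 0.42 xy -69.9 0.1
scene head 36 med 137.3 sd 0.49 xy -33.0 -0.0
scene rail 202 med 77.38 sd 0.5 xy 1.7 -57.2
top rod 25 med 173.94 sd 0.56 xy 0.3 -0.3
top rodcore 13 med 174.12 sd 0.56 xy 0.2 -0.7
top index 42 med 188.17 sd 0.72 xy 0.1 40.7
top blade 7 med 187.12 sd 0.62 xy 0.3 18.1
top pad 92 med 166.63 sd 0.91 xy -70.1 0.2
top head 38 med 136.6 sd 0.72 xy -30.4 -0.3
top rail 115 med 76.67 sd 0.72 xy 0.4 -51.3
```

>>> play_rows(deltas=[[0,[40,18,0],[0,0,0]],[0,[82,35,0],[0,0,0]],[0,[123,53,0],[0,0,0]],[0,[164,70,0],[0,0,0]],[0,[164,70,15],[0,0,0]],[0,[164,70,40],[0,0,0]],[0,[164,70,60],[0,0,0]],[0,[164,70,65],[0,0,0]]])

```text
clock: 15.7
tcp_pos: [0.5214, 0.0799, 0.1987]
orientation: [2.311, 2.127, -0.006]
contact_force: [0.2, 0.2, 0.6]
grip_width: 0.0003
```

```bash
python3 - <<'E'
from h import *
go(0,41,174.5)
E
```

```text
t 15.7 local mm [ -1.1  42.  198.7] F [0.16 0.25 0.56] w 0.0003
delta [-0.9  1.1 24.2] [-0.002  0.003 -0.001]
```

>>> play_rows(deltas=[[0,[-1,1,4],[0,0,0]],[0,[-1,1,8],[0,0,0]],[0,[-1,1,11],[0,0,0]],[0,[-1,1,14],[0,0,0]],[0,[-1,1,17],[0,0,0]],[0,[-1,1,20],[0,0,0]],[0,[-1,1,22],[0,0,0]],[0,[-1,1,22],[0,0,0]]])

```text
clock: 16.7
tcp_pos: [0.5221, 0.0789, 0.1764]
orientation: [2.312, 2.127, -0.006]
contact_force: [-0.5, -0.5, 0.3]
grip_width: -0.0001
```

```bash
python3 - <<'E'
from h import *
go(0,41,174.4)
E
```

```text
t 16.7 local mm [ -0.3  41.1 176.4] F [-0.51 -0.51  0.28] w -0.0001
delta [-0.   0.3  2. ] [-0.003  0.003 -0.   ]
```

>>> play_rows(deltas=[[0,[0,0,0.8],[0,0,0]],[0,[0,0,1.5],[0,0,0]],[0,[0,0,1.5],[0,0,0]]])

```text
clock: 17.08
tcp_pos: [0.522, 0.079, 0.1749]
orientation: [2.311, 2.127, -0.006]
contact_force: [-0.3, -0.8, 2.0]
grip_width: 0.0002
```

>>> play_rows(deltas=[[0,[0,0,-5],[0,0,0]],[0,[0,0,-30],[0,0,0]],[0,[0,0,-80],[0,0,0]],[0,[-40,0,-90],[0,0,0]],[0,[-90,0,-90],[0,0,0]],[0,[-140,-20,-90],[0,0,0]],[0,[-164,-50,-90],[0,0,0]],[0,[-164,-70,-90],[0,0,0]]])

```text
clock: 18.08
tcp_pos: [0.4373, -0.0804, 0.2655]
orientation: [-2.316, -2.123, 0.008]
contact_force: [0.4, 0.4, -0.3]
grip_width: -0.0001
```

```bash
python3 - <<'E'
from meas import *
meas();go(0,41,240)
p=grab('scene','h')[0]
cv2.imwrite('pics/c7.png',cv2.resize(cv2.imread('pics/h.png')[215:315,290:410],(720,600),interpolation=2))
E
```

```text
scene rod 45 med 174.16 sd 1.07 xy -0.1 0.3
scene rodcore 20 med 174.17 sd 0.4 xy 0.4 -0.0
scene index 85 med 174.32 sd 3.4 xy 1.0 41.0
scene blade 16 med 174.51 sd 1.38 xy -1.2 16.9
scene pad 131 med 167.17 sd 0.43 xy -69.8 0.0
scene head 48 med 137.16 sd 0.41 xy -31.3 1.1
scene rail 212 med 77.32 sd 0.46 xy 1.1 -56.7
top rod 25 med 174.08 sd 0.9 xy 0.2 -0.1
top rodcore 13 med 173.54 sd 1.06 xy 0.6 -0.4
top index 40 med 174.05 sd 1.0 xy 0.1 40.8
top blade 7 med 173.74 sd 0.87 xy -0.4 17.3
top pad 88 med 166.8 sd 0.75 xy -69.7 -0.0
top head 35 med 136.72 sd 0.77 xy -30.5 0.2
top rail 132 med 76.7 sd 0.88 xy -0.5 -52.8
t 19.275 local mm [ -70.2 -122.6  265.6] F [-0.02  0.25 -0.41] w 0.0003
delta [163.7  70.2  24.9] [-0.003  0.003 -0.   ]
```

View pics/c7.png

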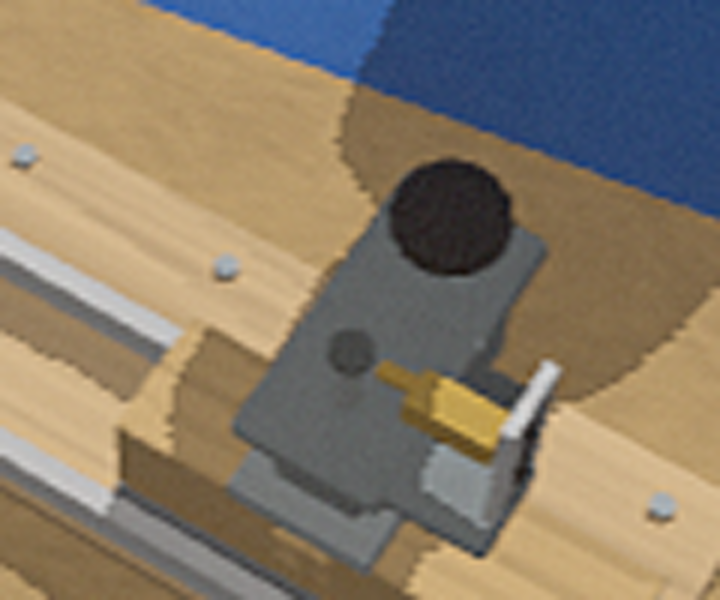

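Index 174.1–174.3 mm, rod 174.1 mm: level. Handing in.

```bash
python3 -c "
from bench import r
print(r.hand_in())"
```

```text
the job is handed in; nothing more can be done
None
```

The job is done and handed in at about 19 s of the 54 s allowed, with the robot touching nothing.

- **Carrier:** I slid it about 68 mm towards +y. The groove then spanned about −13 to +11 mm around the probe axis, so its middle is about 1 mm off.
- **Gauge:** I pressed the pad down until the force rose steeply at landing, held it for 1 s and lifted off. The highest reading was 15.8 N. The head stayed down: pad top at about 167 mm puts the foot at about 77 mm, which agrees with the rail's top (76.7–77.4 mm).
- **Index:** I slid it down 14 mm. In the averaged depth readings its top is at 174.1–174.3 mm and the rod's top at 174.1 mm. The blade itself reads 173.7–174.5 mm.
- **Depth:** the rod height gives a groove depth of about 17 mm. A rougher look at the groove floor gave about 17–18 mm.

No checks failed. The two cameras differ by about 0.5 mm in absolute height. The other things on the bench were not touched.

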